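# Hold the hook block in the pressing jig

## Task

I need a third hand: lift the dark wooden coat-hook block off the counter, stand it upright on the deck of the pressing jig with its bare back flat against the sprung aluminium plate, centred on the red line, and push the plate back with the block until the orange pointer stands in the green band of the gauge, never into the red. Keep it pressed there steadily and finish while still holding it, so that I can screw it on from behind; push only with the block, not with the fingers on the plate. Leave the pale hook block and the other things on the counter where they are.

Things in the scene. Friction and masses are not known exactly. Their poses are not given: they have to be found in the camera images.
- dark_hook: Dark brown wooden coat-hook block, 40 deep (x) x 52 wide (y) x 50 mm high, about 140 g, standing upright. Origin: centre of the wood's underside, z up; +x points out of its bare flat back (20 mm off), -x to its front, where a brass hook sticks out to 51 mm from the origin, 10 to 35 mm up. Can be gripped from above across y. The one to hold.
- dark_hook_back (a point): centre of the dark block's bare back face, 25 mm above its underside and 20 mm along its x from its origin; axes as the block's
- pale_hook: Pale wooden coat-hook block, 40 deep (x) x 52 wide (y) x 50 mm high, about 140 g, standing upright. Origin: centre of the wood's underside, z up; +x points out of its bare flat back (20 mm off), -x to its front, where a brass hook sticks out to 51 mm from the origin, 10 to 35 mm up. Can be gripped from above across y. Leave it alone; the two may stand swapped.
- jig: fixed jig: plywood deck, x -90 to +80 mm, 200 mm wide (y), top 12 mm above the counter; blue abutment and spring barrels at the rear, 58 mm high. Origin at counter level under the middle of the unpressed plate face; z up, x = pressing direction (away from the robot), y left. Red line on the deck at y = 0. Gauge: black block at y -73 to -99, x -3 to +55, 43 mm high, fields white, green, white, red
- press_plate (a joint): travel of the sprung plate along the jig's x, m: 0 unpressed, grows as it is pushed back, stop at 0.042. Spring 500 N/m, no preload, hardly any friction. The orange pointer is in the green from 0.016 to 0.028 (8 to 14 N); the red begins at 0.034 (17 N). Let go, the plate springs back and pushes the block off.
- plate_face (a point): middle of the aluminium plate's pressing face; moves with the plate; 37 mm above the counter (25 above the deck); x into the plate (the jig's x), y left, z up. Plate 8 mm thick, 130 mm wide (y), from 14 to 62 mm above the counter, red mark on its top edge at y = 0; two spring plungers behind it
- fixings_box: orange assortment box 116 x 174 x 36 mm behind the blocks, bystander; origin at the centre of its underside
- tape_measure: yellow tape measure 76 x 74 x 34 mm to the left of the jig, bystander; origin at its underside
- glue_bottle_1: small white glue bottle, 28 mm wide, 84 mm high, standing behind the jig, bystander; origin at its underside
- marker: marker pen 135 mm long, 17 mm thick, at the front edge, bystander; origin at its underside
- screwdriver: red-handled screwdriver lying behind and to the right of the blocks, bystander

How it is judged:
By the outcome, as a careful person would: the job done as asked, in the order asked, and still so for the second after the job is handed in, while the arm keeps its last pose, push and grip.
It also fails if it takes over 35 s, if anything falls off the work surface, if the arm or the gripper's body presses on something with over 40 N, if the wrist force passes 120 N, or if a joint passes its speed limit or range.

## Robot

A 6-joint arm with a two-finger parallel gripper is mounted at the origin on a cart in front of the work surface, level with it; the furniture and walls round the work are solid. World frame = base frame: x ahead of the robot, y to its left, z up, the work surface at z = 0. Lengths are in m, angles in rad, forces in N, time in s.
With the tool pointing down it reaches from about 0.25 to 0.775 m from the base axis. Payload 4 kg.
Tool frame: the origin (TCP) lies at the very end of the fingers, on their centre line; the grasp point (between the pads) lies 19 mm behind it; z points along the fingers, y is the line along which they close (so a half turn about z gives the same grasp; the last joint's range is limited). The gripper opens to 94 mm and grips with 3 to 60 N. Pads are 16 mm wide; open, the fingers measure 119 mm over their backs; the gripper's body (75 mm by 177 mm) begins 78 mm behind the grasp point.
Start: joints at [-1.302, 0.087, 1.371, -0, 1.684, -0.103], TCP at [0.2, -0.512, 0.174] pointing down, gripper open.
Joint ranges: [-3.1, 3.1], [-0.76, 2.03], [0.27, 2.55], [-1.08, 4.22], [0.17, 2.65], [-2.57, 2.57]. Speed limits (rad/s): [2.79, 2.79, 3.14, 3.14, 3.14, 3.14].

## Interface

Orientations are given as [roll, pitch, yaw] about the fixed x, y, z axes, in that order (R = Rz(yaw) Ry(pitch) Rx(roll)).
In Python, from bench import robot, snapshot, finder gives the robot as it stands.
- The arm moves only by the tool drive_tool, never from a script. Its argument "deltas" is text: rows parted by semicolons, each of 7 numbers parted by spaces: the shift along the tool's x, y, z each as a share of 100 mm, from -1 to 1, then the turn, a rotation vector about the tool's x, y, z each as a share of 90 degrees, from -1 to 1, then the finger opening in mm, from 0 to 94. In form: tx ty tz rx ry rz gripper; .... A call has 1 to 5 rows; each row is the pose to reach, as a shift and turn from the pose commanded when the call began, along the tool's axes at that moment; what a row does not reach only later rows make up. A row lasts 1/10 s, in which the tool goes at most 50 mm and 8.59 degrees, less where a joint would pass 70% of its speed; a pose out of reach is approached as far as the arm can. A call with a number of a shift or a turn outside -1 to 1 is refused whole. A call with a gripper value outside its range is refused whole. The fingers move at their own pace and stop on an object; the grip force is fixed at half the most. Time passes only in rows, so rows that repeat a pose let the fingers close. It gives the time, the measured TCP pose, the force, the opening and the grip force at its end, in the units of the state.
- robot.get_obs(): the state, without advancing time (a new reading comes with each control period).
- snapshot(name): name is "scene" or "top" or "wrist"; returns a dict with "img" (400x640x3 uint8, red, green, blue), "fx", "fy", "cx", "cy" (pixels), "D" ([k1, k2, p1, p2, k3] as OpenCV has them; the pictures are not rectified), "T" (4x4, takes a point from camera to world coordinates); the wrist camera has in their place "hand_eye" (4x4, takes a point from camera to tool coordinates, whose origin is the TCP and whose axes are the flange's). Camera axes: x right, y up, looking along -z (the intrinsics and any distortion apply to the point x, -y, -z); pixel columns grow to the right and rows downward; lengths in m; the calibration is good to about 2 mm. A picture is of the moment at which its call begins: read the wrist's pose just before it. There is no depth.
- robot.close_job(): hands the job in; it is judged then, once.
Trained networks look in the newest picture that a camera, given by its name, has taken for a name from the list of things; names that differ only in an ending like _2 or _b are one class to them, and where a whole thing is asked for, a point or a joint stands for the part that bears it (a point fixed in the world has none). Each returns a list of dicts, best first, with "confidence" (0 to 1); they miss things now and then, are a little off and sometimes report something else, mostly with a low value. They report only what shows in the picture. A call takes as long as a camera call.
- finder.look_for(camera, thing): "xy" ([column, row] in pixels, amid what is visible of it).
- finder.masks_of(camera, thing): "region" (400x640 bool, what is visible of it) and "xy" ([column, row] in pixels, amid what is visible of it).
- finder.landmark_of(camera, thing): "xy" ([column, row] in pixels: a listed point, or the origin of a listed thing).
The state is a dict: "time": time; "joint_positions": joint angles; "qvel": joint speeds; "joint_torque": joint torques, N m; "tool_pos": TCP position; "ee_rot": TCP orientation; "wrist_force": force on the tool from outside, world axes, zero at the start; "wrist_torque": the same for the moment, N m; "width": finger opening in m; "finger_force": force on a finger pad.
Only numpy, scipy, OpenCV 4.12 (cv2) and the standard library are available. Lean on these libraries where they do the work, as an engineer would, in place of code of your own. Each camera call takes 0.05 s, during which the arm holds its last target. There are 200 camera calls.

## Working session

There is one attempt and no reset: what is moved stays moved. The work goes in short steps, Python scripts to look and compute and a tool call to move; the robot and the scene stay as the last step left them, time stands still between calls to the robot, and variables do not carry over. Pictures are saved under pics/ and viewed, at most 10 in all, crops included, and the job is handed in when it is done.

Besides the shell and the picture viewer there is one more tool, called after "Emit:" by a JSON object that holds its "api" and its "payload". drive_tool: Moves the arm, as the interface text tells. Shift numbers are shares of 100 mm and turn numbers shares of 90 degrees, none past 1 either way. Its arguments: {"type":"object","properties":{"deltas":{"type":"string"}},"required":["deltas"]}

```bash
mkdir -p pics; ls; cat > h.py <<'E'
import numpy as np, cv2
from bench import robot, snapshot, finder
from scipy.spatial.transform import Rotation as R
def camT(s,o=None):
    if 'T' in s: return np.array(s['T'])
    o=o or robot.get_obs(); M=np.eye(4); M[:3,:3]=R.from_euler('xyz',o['ee_rot']).as_matrix(); M[:3,3]=o['tool_pos']
    return M@np.array(s['hand_eye'])
def ray(s,xy,T):
    K=np.array([[s['fx'],0,s['cx']],[0,s['fy'],s['cy']],[0,0,1]])
    u=cv2.undistortPoints(np.array([[xy]],float),K,np.array(s['D'],float))[0,0]
    d=T[:3,:3]@np.array([u[0],-u[1],-1]); return T[:3,3],d
def onz(s,xy,z,T):
    c,d=ray(s,xy,T); return c+d*(z-c[2])/d[2]
def tri(rays):
    A=np.zeros((3,3));b=np.zeros(3)
    for c,d in rays:
        d=d/np.linalg.norm(d);P=np.eye(3)-np.outer(d,d);A+=P;b+=P@c
    return np.linalg.solve(A,b)
def proj(s,p,T):
    q=np.linalg.inv(T)@np.append(p,1)
    K=np.array([[s['fx'],0,s['cx']],[0,s['fy'],s['cy']],[0,0,1]])
    return cv2.projectPoints(np.array([[q[0],-q[1],-q[2]]]),np.zeros(3),np.zeros(3),K,np.array(s['D'],float))[0][0,0]
def save(s,n): cv2.imwrite(f'pics/{n}.png',s['img'][:,:,::-1])
E
cat > a.py <<'E'
from h import *
np.set_printoptions(precision=4,suppress=True)
o=robot.get_obs();print(o)
for cam in ['scene','top']:
    s=snapshot(cam);save(s,cam+'1');T=camT(s)
    for th,z in [('dark_hook',0),('dark_hook_back',.025),('pale_hook',0),('jig',0),('plate_face',.037),('fixings_box',0),('tape_measure',0),('glue_bottle_1',0),('marker',0)]:
        for r in finder.landmark_of(cam,th)[:2]:
            print(cam,th,r['confidence'],np.array(r['xy']),onz(s,r['xy'],z,T))
E
python3 a.py
```

```text
pics
{'time': 0.0, 'joint_positions': array([-1.3021,  0.088 ,  1.3722, -0.    ,  1.6836, -0.1031]), 'qvel': array([-0.0001,  0.0014, -0.0004, -0.0006, -0.0001,  0.0012]), 'joint_torque': array([ -0.    , -34.018 , -30.2428,   0.0718,   0.0328,  -0.0002]), 'tool_pos': array([ 0.1996, -0.5118,  0.1726]), 'ee_rot': array([-3.1394, -0.0002,  0.3718]), 'wrist_force': array([-0.6567, -0.7864,  0.1149]), 'wrist_torque': array([ 0.0275,  0.0138, -0.0746]), 'finger_force': 0.0, 'width': 0.09432400484728994}
scene pale_hook 0.48 [381.4 199.5] [ 0.4395 -0.209   0.    ]
scene jig 0.81 [294.1 215.4] [0.5463 0.0822 0.    ]
scene plate_face 0.91 [289.6 205.5] [0.563  0.0877 0.037 ]
scene fixings_box 0.62 [333.4 175.2] [ 0.6336 -0.1427  0.    ]
scene fixings_box 0.47 [281.9 182.8] [0.7043 0.0354 0.    ]
scene tape_measure 0.64 [237.9 277.2] [0.4324 0.3479 0.    ]
scene glue_bottle_1 0.46 [278.6 183.1] [0.7096 0.0461 0.    ]
scene marker 0.72 [364.1 229. ] [ 0.3691 -0.0752  0.    ]
top dark_hook 0.56 [441.5 213. ] [ 0.4811 -0.3387  0.    ]
top dark_hook_back 0.73 [441.1 202.8] [ 0.5066 -0.3324  0.025 ]
top pale_hook 0.93 [394.8 230.7] [ 0.4358 -0.2056  0.    ]
top jig 0.96 [291.  191.4] [0.5548 0.08   0.    ]
top jig 0.66 [196.1 239.3] [0.427 0.349 0.   ]
top plate_face 0.67 [290.6 188.4] [0.5568 0.0777 0.037 ]
top fixings_box 0.73 [376.1 162.5] [ 0.6306 -0.163   0.    ]
top tape_measure 0.89 [196.7 238. ] [0.4306 0.3474 0.    ]
top glue_bottle_1 0.52 [302.9 142.4] [0.6963 0.0436 0.    ]
top marker 0.72 [339.3 260.9] [ 0.3576 -0.0493  0.    ]
```

View pics/top1.png

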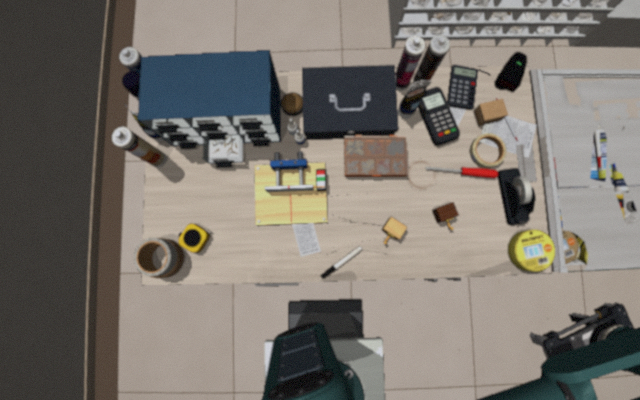

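View pics/scene1.png

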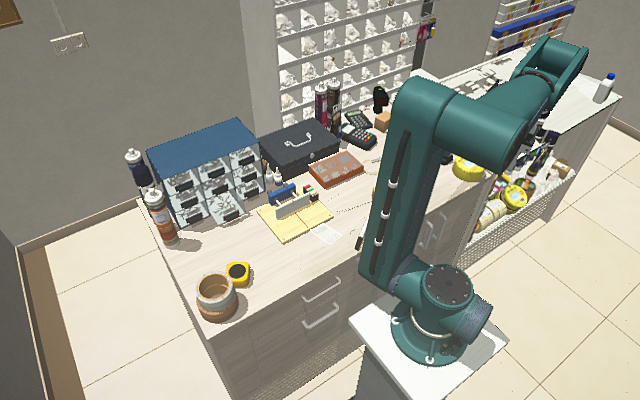

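The top view shows the dark block at (443,212), with its hook pointing down-right to (450,229). The pale block is at (395,229). The jig is at (291,191) with its plate across the deck from (265,191) to (326,186), turned slightly left. The scene camera's view of both blocks is blocked by the arm. I'll move over the dark block for a wrist view.

Emit:
{"api": "drive_tool", "payload": {"deltas": "0.5 -0.1 -0.2 0 0 0 94; 1 -0.2 -0.3 0 0 0 94; 1 -0.2 -0.3 0 0 0 94"}}

```text
time: 1.3
tool_pos: [0.2896, -0.4558, 0.2061]
ee_rot: [3.138, -0.002, 0.377]
wrist_force: [-1.6, 0.2, 0.6]
width: 0.0943
finger_force: 0.0
```

Emit:
{"api": "drive_tool", "payload": {"deltas": "0.5 -0.2 0 0 0 0 94; 1 -0.4 0 0 0 0 94; 1 -0.4 0 0 0 0 94"}}

```text
time: 1.6
tool_pos: [0.367, -0.3809, 0.2038]
ee_rot: [-3.141, -0.001, 0.377]
wrist_force: [-0.4, 0.0, 0.3]
width: 0.094
finger_force: 0.0
```

```bash
cat > w.py <<'E'
import sys
from h import *
np.set_printoptions(precision=4,suppress=True)
n=sys.argv[1]
o=robot.get_obs();print(o['time'],o['tool_pos'],o['ee_rot'],o['wrist_force'],o['width'])
s=snapshot('wrist');save(s,n);T=camT(s,o);np.savez(n+'.npz',T=T,img=s['img'],**{k:s[k] for k in('fx','fy','cx','cy','D')})
for a in sys.argv[2:]:
    th,z=a.split(':')
    for r in finder.landmark_of('wrist',th)[:2]:
        print(th,r['confidence'],np.array(r['xy']),onz(s,r['xy'],float(z),T))
E
python3 w.py w1 dark_hook:0 dark_hook_back:.025 pale_hook:0
```

```text
1.6 [ 0.367  -0.3809  0.2038] [-3.141  -0.0015  0.3773] [-0.3582  0.0203  0.3233] 0.09396660747328746
dark_hook 0.79 [327.   78.5] [ 0.4787 -0.3443  0.    ]
dark_hook_back 0.76 [325.7  51.9] [ 0.5019 -0.333   0.025 ]
pale_hook 0.97 [207.1  61.9] [ 0.444  -0.2019  0.    ]
```

View pics/w1.png

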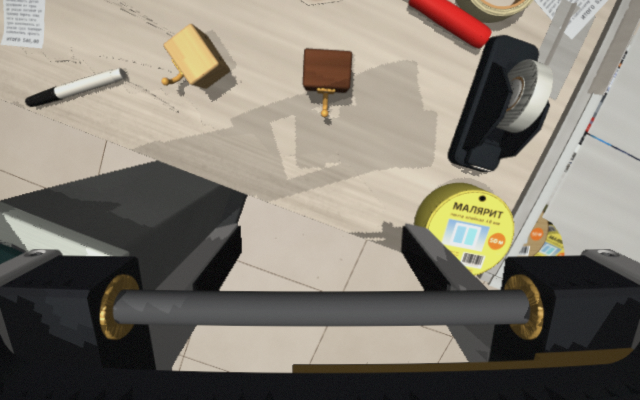

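The wrist view shows the dark block at (328,70) with its hook pointing toward the camera at (325,115). It is nearly aligned with the tool. I'll go closer and fit the yaw.

Emit:
{"api": "drive_tool", "payload": {"deltas": "0.3 0.05 0.3 0 0 -0.02 94; 0.6 0.09 0.6 0 0 -0.03 94; 0.6 0.09 0.6 0 0 0.03 94; 0.6 0.09 0.6 0 0 0.03 94"}}

```text
time: 2.2
tool_pos: [0.4221, -0.3713, 0.1419]
ee_rot: [-3.139, 0.002, 0.323]
wrist_force: [-0.4, 0.1, 1.3]
width: 0.094
finger_force: 0.0
```

```bash
python3 w.py w2 dark_hook:0 dark_hook_back:.025; cat > fit.py <<'E'
# fit block pose: mask's wood silhouette vs projected 3D box (+hook excluded)
import sys
from h import *
from scipy.optimize import minimize
n,x,y,yaw=sys.argv[1],*map(float,sys.argv[2:5]); z0=float(sys.argv[5]) if len(sys.argv)>5 else 0
s=dict(np.load(n+'.npz'));T=s['T'];D=s['D']
r=finder.masks_of('wrist','dark_hook')[0];m=np.array(r['region']).astype(np.uint8)
print('conf',r['confidence'],m.sum())
hsv=cv2.cvtColor(s['img'],cv2.COLOR_RGB2HSV)
box=lambda p,xs,ys,zs:[np.array([p[0],p[1],z0])+R.from_euler('z',p[2]).apply([a,b,c]) for a in xs for b in ys for c in zs]
def sil(p,sc=4):
    im=np.zeros((400,640),np.uint8)
    for B in (box(p,(-.02,.02),(-.026,.026),(0,.05)),):
        q=np.array([proj(s,c,T) for c in B])
        cv2.fillConvexPoly(im,cv2.convexHull(np.round(q*16).astype(np.int32)),1,shift=4)
    for B in (box(p,(-.051,-.02),(-.006,.006),(.01,.035)),):
        q=np.array([proj(s,c,T) for c in B])
        ig=np.zeros_like(im);cv2.fillConvexPoly(ig,cv2.convexHull(np.round(q*16).astype(np.int32)),1,shift=4);ig=cv2.dilate(ig,np.ones((9,9)))
    return im,ig
def cost(p):
    im,ig=sil(p);w=(ig==0)|(im>0);return ((im!=m)&w).sum()/m.sum()
best=minimize(cost,[x,y,yaw],method='Nelder-Mead',options=dict(initial_simplex=np.array([[x,y,yaw],[x+.006,y,yaw],[x,y+.006,yaw],[x,y,yaw+.12]]),xatol=1e-4,fatol=1e-4))
print(best.x,best.fun)
im=s['img'].copy();c,_=cv2.findContours(sil(best.x)[0],0,1);cv2.drawContours(im,c,-1,(0,255,0),1)
c,_=cv2.findContours(m,0,1);cv2.drawContours(im,c,-1,(255,0,255),1);cv2.imwrite(f'pics/{n}f.png',im[:,:,::-1])
E
python3 fit.py w2 .48 -.341 .33
```

```text
2.2 [ 0.4221 -0.3713  0.1419] [-3.1389  0.0022  0.3231] [-0.3888  0.1101  1.3167] 0.09397429877347874
dark_hook 0.9 [315.3 121.9] [ 0.4821 -0.3445  0.    ]
dark_hook_back 0.74 [312.6 101.7] [ 0.4998 -0.3364  0.025 ]
dark_hook_back 0.54 [175.1 113.9] [ 0.4464 -0.2106  0.025 ]
conf 0.93 2712
[ 0.48255011 -0.34197627  0.33474857] 0.049778761061946904
```

View pics/w2f.png

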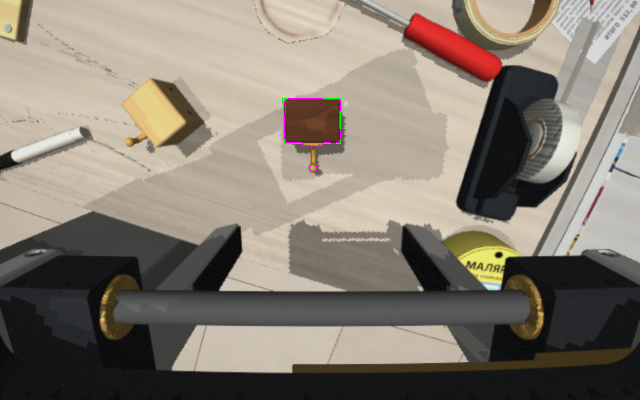

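Emit:
{"api": "drive_tool", "payload": {"deltas": "0.4 -0.05 0.1 0 0 -0.008 94; 0.67 -0.09 0.4 0 0 -0.008 94; 0.67 -0.09 0.7 0 0 -0.008 94; 0.67 -0.09 0.7 0 0 -0.008 94"}}

```text
time: 2.8
tool_pos: [0.4817, -0.3387, 0.0695]
ee_rot: [-3.134, 0.005, 0.338]
wrist_force: [-0.9, 0.1, -0.1]
width: 0.094
finger_force: 0.0
```

Emit:
{"api": "drive_tool", "payload": {"deltas": "0 0 0.3 0 0 0 94; 0 0 0.55 0 0 0 94; 0 0 0.61 0 0 0 94; 0 0 0.61 0 0 0 94"}}

```text
time: 3.2
tool_pos: [0.4837, -0.3412, 0.0135]
ee_rot: [3.141, 0.0, 0.336]
wrist_force: [0.5, 0.3, 0.4]
width: 0.0939
finger_force: 0.0
```

Emit:
{"api": "drive_tool", "payload": {"deltas": "0 0 0 0 0 0 70; 0 0 0 0 0 0 60; 0 0 0 0 0 0 50; 0 0 0 0 0 0 40; 0 0 0 0 0 0 40"}}

```text
time: 3.7
tool_pos: [0.4844, -0.3407, 0.0132]
ee_rot: [3.141, -0.0, 0.337]
wrist_force: [-0.2, -0.4, -0.4]
width: 0.0572
finger_force: 0.0
```

Emit:
{"api": "drive_tool", "payload": {"deltas": "0 0 0 0 0 0 30; 0 0 0 0 0 0 30; 0 0 0 0 0 0 30; 0 0 0 0 0 0 30"}}

```text
time: 4.1
tool_pos: [0.4843, -0.3406, 0.013]
ee_rot: [3.141, -0.0, 0.337]
wrist_force: [-1.3, 0.1, 1.8]
width: 0.0514
finger_force: 30.0
```

Emit:
{"api": "drive_tool", "payload": {"deltas": "0 0 -0.3 0 0 0 30; 0 0 -0.8 0 0 0 30; 0 0 -1 0 0 0 30; 0 0 -1 0 0 0 30"}}

```text
time: 4.5
tool_pos: [0.4862, -0.3422, 0.1171]
ee_rot: [3.134, -0.004, 0.337]
wrist_force: [-0.3, -0.4, -1.0]
width: 0.0512
finger_force: 30.0
```

Emit:
{"api": "drive_tool", "payload": {"deltas": "0.05 -0.3 -0.2 0 0 0.06 30; 0.1 -0.7 -0.3 0 0 0.12 30; 0.14 -1 -0.3 0 0 0.17 30; 0.14 -1 -0.3 0 0 0.17 30"}}

```text
time: 4.9
tool_pos: [0.4628, -0.2377, 0.1407]
ee_rot: [-3.138, 0.003, 0.073]
wrist_force: [-0.6, -0.5, -1.0]
width: 0.0512
finger_force: 30.0
```

Emit:
{"api": "drive_tool", "payload": {"deltas": "0 -0.4 0 0 0 0 30; 0 -0.8 0 0 0 0 30; 0 -1 0 0 0 0 30"}}

```text
time: 5.2
tool_pos: [0.4559, -0.1395, 0.1402]
ee_rot: [-3.139, 0.004, 0.072]
wrist_force: [-0.8, 0.9, -1.8]
width: 0.0517
finger_force: 30.0
```

Emit:
{"api": "drive_tool", "payload": {"deltas": "-0.1 -0.4 0 0 0 0 30; -0.2 -0.8 0 0 0 0 30; -0.3 -1 0 0 0 0 30; -0.3 -1 0 0 0 0 30"}}

```text
time: 5.6
tool_pos: [0.4186, -0.0424, 0.1407]
ee_rot: [-3.14, 0.003, 0.074]
wrist_force: [0.8, -0.6, -1.4]
width: 0.0513
finger_force: 30.0
```

Emit:
{"api": "drive_tool", "payload": {"deltas": "-0.1 -0.4 0 0 0 0 30; -0.2 -0.8 0 0 0 0 30; -0.2 -1 0 0 0 0 30; -0.2 -1 0 0 0 0 30; -0.2 -1 0 0 0 0 30"}}

```text
time: 6.1
tool_pos: [0.3936, 0.0531, 0.1417]
ee_rot: [3.14, 0.002, 0.07]
wrist_force: [0.3, -0.4, -0.9]
width: 0.0513
finger_force: 30.0
```

```bash
python3 w.py w3 jig:0 plate_face:.037 dark_hook:0 dark_hook_back:0.1
```

```text
6.1 [0.3936 0.0531 0.1417] [3.1403 0.0017 0.0703] [ 0.3288 -0.4162 -0.9155] 0.051272406477626015
jig 0.56 [305.   20.7] [0.5571 0.0805 0.    ]
dark_hook 0.78 [321.8 221.1] [0.3497 0.0488 0.    ]
dark_hook_back 0.65 [321.6 201. ] [0.3981 0.0527 0.1   ]
```

View pics/w3.png

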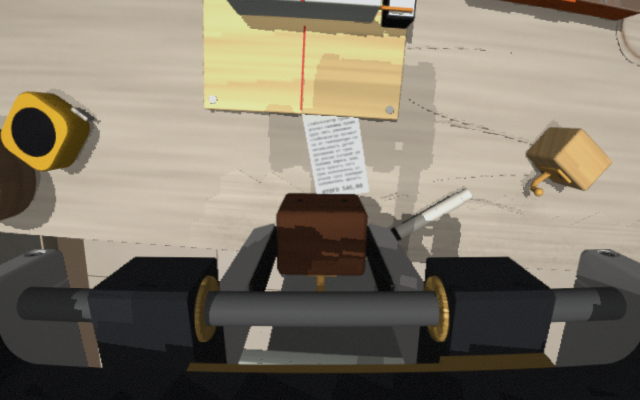

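The block hangs squarely in the fingers at (322,235). The deck's front edge runs from (205,109) to (398,120), and the red line from (304,28) to (301,110). I'll work out the jig frame from these.

```bash
cat > j.py <<'E'
from h import *
import sys
np.set_printoptions(precision=4,suppress=True)
s=dict(np.load(sys.argv[1]+'.npz'));T=s['T'];im=s['img'].astype(int)
red=((im[...,0]>150)&(im[...,1]<110)&(im[...,2]<110)).astype(np.uint8); red[180:]=0; red[:,:260]=0;red[:,350:]=0
vs,us=np.nonzero(red);print(len(us),vs.min(),vs.max())
P=np.array([onz(s,(u,v),.012,T) for u,v in zip(us,vs) if v>int(sys.argv[2])])
l=cv2.fitLine(P[:,:2].astype(np.float32),cv2.DIST_HUBER,0,.01,.01).ravel();l=l*np.sign(l[0]) if 0 else l
d=l[:2]*np.sign(l[0]);print('line dir yaw',np.arctan2(d[1],d[0]),'pt',l[2:], 'y at x=.5',l[3]+(.5-l[2])*d[1]/d[0])
print('near end',P[P[:,0].argmin()],'far',P[P[:,0].argmax()])
E
python3 j.py w3 28
python3 - <<'E'
from h import *
s=dict(np.load('w3.npz'));T=s['T']
for p in [(205,109),(398,120),(205,30),(405,45)]: print(p,onz(s,p,.012,T).round(4))
E
```

```text
82 0 108
line dir yaw 0.013509763 pt [0.5031 0.0795] y at x=.5 0.079415426
near end [0.4713 0.0787 0.012 ] far [0.5453 0.0792 0.012 ]
(205, 109) [0.464  0.1764 0.012 ]
(398, 120) [ 0.4668 -0.0209  0.012 ]
(205, 30) [0.5395 0.1767 0.012 ]
(405, 45) [ 0.5391 -0.0194  0.012 ]
```

```bash
python3 fit.py w3 .394 .053 .07 .1287; python3 -c "
from h import *
s=snapshot('wrist');print(np.array(s['hand_eye']).round(3))"
```

```text
conf 0.89 7126
[0.39270334 0.05319918 0.03996262] 0.10889699691271401
[[ 0.001  0.972  0.233  0.067]
 [ 1.    -0.001 -0.     0.   ]
 [-0.     0.233 -0.972 -0.21 ]
 [ 0.     0.     0.     1.   ]]
```

View pics/w3f.png

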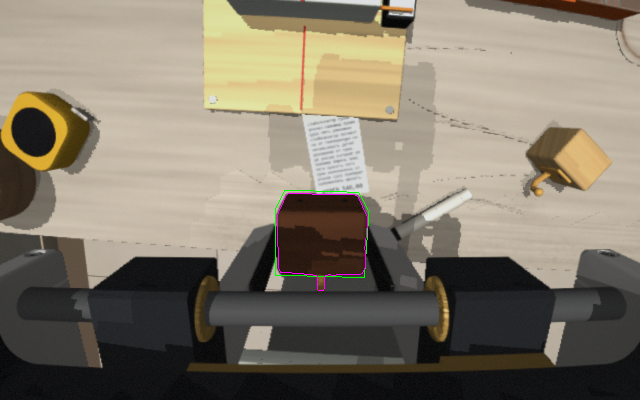

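Emit:
{"api": "drive_tool", "payload": {"deltas": "0.4 -0.1 0.2 0 0 0.02 30; 0.8 -0.2 0.5 0 0 0.036 30; 0.98 -0.2 0.8 0 0 0.036 30; 0.98 -0.2 0.8 0 0 0.036 30; 0.98 -0.2 0.8 0 0 0.036 30"}}

```text
time: 6.95
tool_pos: [0.4889, 0.0807, 0.0621]
ee_rot: [3.141, 0.003, 0.013]
wrist_force: [-0.2, 0.9, -1.5]
width: 0.0513
finger_force: 30.0
```

```bash
python3 w.py w4 jig:0 plate_face:.037 dark_hook:0.05 dark_hook_back:.075; python3 fit.py w4 .49 .079 .013 .049; python3 -c "
from h import *
s=snapshot('scene');cv2.imwrite('pics/s4.png',cv2.resize(s['img'][150:260,220:380,::-1],None,fx=5,fy=5,interpolation=2))"
```

```text
6.95 [0.4889 0.0807 0.0621] [3.1413 0.0029 0.0134] [-0.173   0.86   -1.4664] 0.051327681188821535
jig 0.78 [323.6 126.5] [0.5512 0.0793 0.    ]
dark_hook 0.95 [322.2 220.6] [0.4864 0.0796 0.05  ]
dark_hook 0.57 [ 33.3 251.3] [0.4573 0.3026 0.05  ]
dark_hook_back 0.84 [321.2 200.9] [0.5072 0.0806 0.075 ]
conf 0.69 7417
[0.48788801 0.08024589 0.01210234] 0.06916543076715653
```

View pics/w4f.png

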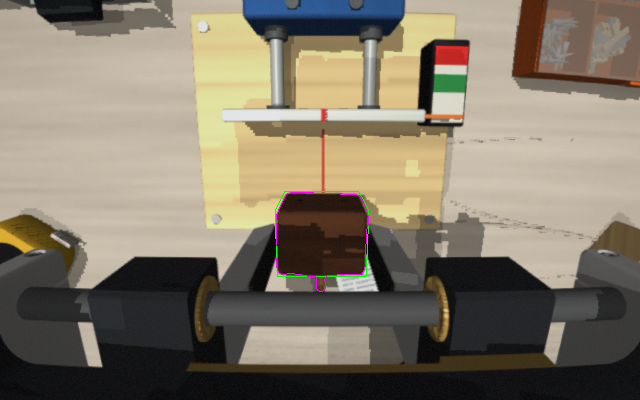

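The plate runs level from (222,115) to (425,117), with its red mark at (324,115). The red line is at column 323, the pointer is at (443,117) in the unpressed position, and the block is centred at (322,235).

```bash
python3 - <<'E'
from h import *
s=dict(np.load('w4.npz'));T=s['T'];im=s['img'].astype(int)
red=((im[...,0]>140)&(im[...,1]<100)&(im[...,2]<100))
for r in [110,113,116,119]+list(range(132,190,8)):
    u=np.nonzero(red[r,300:345])[0]+300
    if len(u): print(r,u.mean(),onz(s,(u.mean(),r),.062 if r<125 else .012,T).round(4))
g=im.sum(2)
for u in [230,250,270,300,340,360,390,410]:
    e=105+np.argmin(np.diff(g[105:130,u])); print(u,e+.5,onz(s,(u,e+.5),.062,T).round(4))
for u in (276,367): print(onz(s,(u,275),.099,T).round(4))
for p in [(206,228.5),(443,228.5)]: print(p,onz(s,p,.012,T).round(4))
E
```

```text
110 323.5 [0.5626 0.08   0.062 ]
113 323.5 [0.5608 0.0799 0.062 ]
116 323.5 [0.5589 0.0799 0.062 ]
119 323.5 [0.5571 0.0799 0.062 ]
140 322.5 [0.5409 0.08   0.012 ]
148 322.5 [0.5346 0.08   0.012 ]
156 322.5 [0.5283 0.0799 0.012 ]
164 322.5 [0.5219 0.0798 0.012 ]
172 322.5 [0.5154 0.0797 0.012 ]
180 322.5 [0.5088 0.0796 0.012 ]
188 322.5 [0.5022 0.0795 0.012 ]
230 120.5 [0.5555 0.1391 0.062 ]
250 120.5 [0.5556 0.1263 0.062 ]
270 120.5 [0.5557 0.1136 0.062 ]
300 120.5 [0.556  0.0947 0.062 ]
340 120.5 [0.5563 0.0695 0.062 ]
360 120.5 [0.5565 0.0568 0.062 ]
390 120.5 [0.5569 0.0379 0.062 ]
410 120.5 [0.5572 0.0251 0.062 ]
[0.4682 0.1064 0.099 ]
[0.469  0.0533 0.099 ]
(206, 228.5) [0.4657 0.1778 0.012 ]
(443, 228.5) [ 0.4686 -0.0235  0.012 ]
```

Emit:
{"api": "drive_tool", "payload": {"deltas": "0.05 0.008 0.2 0 0 0 30; 0.05 0.008 0.34 0 0 0 30; 0.05 0.008 0.34 0 0 0 30; 0.05 0.008 0.34 0 0 0 30"}}

```text
time: 7.7
tool_pos: [0.4941, 0.0802, 0.0285]
ee_rot: [3.141, 0.001, 0.014]
wrist_force: [0.3, -0.5, -1.4]
width: 0.0516
finger_force: 30.0
```

Emit:
{"api": "drive_tool", "payload": {"deltas": "0 0 0.01 0 0 0 30; 0 0 0.02 0 0 0 30; 0 0 0.02 0 0 0 30"}}

```text
time: 8.0
tool_pos: [0.495, 0.0803, 0.0272]
ee_rot: [3.142, -0.001, 0.014]
wrist_force: [0.0, -0.1, -1.3]
width: 0.0515
finger_force: 30.0
```

Emit:
{"api": "drive_tool", "payload": {"deltas": "0 0 0.01 0 0 0 30; 0 0 0.015 0 0 0 30; 0 0 0.015 0 0 0 30"}}

```text
time: 8.3
tool_pos: [0.4946, 0.0802, 0.0252]
ee_rot: [3.141, 0.0, 0.014]
wrist_force: [-0.1, 0.3, -2.1]
width: 0.0515
finger_force: 30.0
```

Emit:
{"api": "drive_tool", "payload": {"deltas": "0 0 0.005 0 0 0 30; 0 0 0.01 0 0 0 30; 0 0 0.01 0 0 0 30"}}

```text
time: 8.6
tool_pos: [0.4949, 0.0803, 0.025]
ee_rot: [3.141, -0.0, 0.014]
wrist_force: [-1.9, 0.5, 3.4]
width: 0.0517
finger_force: 30.0
```

Fz is now +3.4 N, so the block is standing on the deck. I'll advance towards the plate.

Emit:
{"api": "drive_tool", "payload": {"deltas": "0.1 0 0 0 0 0 30; 0.2 0 0 0 0 0 30; 0.3 0 0 0 0 0 30; 0.37 0 0 0 0 0 30; 0.37 0 0 0 0 0 30"}}

```text
time: 9.1
tool_pos: [0.5334, 0.0808, 0.0255]
ee_rot: [-3.142, -0.002, 0.014]
wrist_force: [-1.6, -0.0, 6.7]
width: 0.0517
finger_force: 30.0
```

```bash
python3 w.py w5 dark_hook:0.012; python3 - <<'E'
from h import *
s=dict(np.load('w5.npz'));cv2.imwrite('pics/w5c.png',cv2.resize(s['img'][60:300,180:480,::-1],None,fx=2.5,fy=2.5,interpolation=cv2.INTER_CUBIC))
E
```

```text
9.1 [0.5334 0.0808 0.0255] [-3.1416 -0.0018  0.0135] [-1.5528 -0.001   6.6814] 0.05167721022113383
dark_hook 0.64 [321.4 230.6] [0.5229 0.0802 0.012 ]
```

View pics/w5c.png

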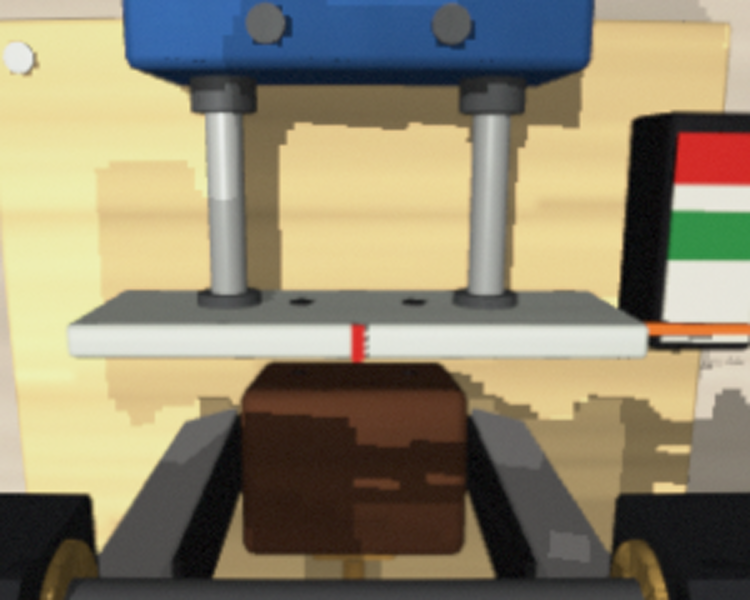

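The block is just short of the plate and centred under the red mark, within about 1 mm. Now I'll press gently.

Emit:
{"api": "drive_tool", "payload": {"deltas": "0.04 0.006 -0.003 0 0 0 30; 0.08 0.006 -0.003 0 0 0 30; 0.12 0.006 -0.003 0 0 0 30; 0.15 0.006 -0.003 0 0 0 30; 0.15 0.006 -0.003 0 0 0 30"}}

```text
time: 9.7
tool_pos: [0.5463, 0.0809, 0.0253]
ee_rot: [-3.141, 0.002, 0.014]
wrist_force: [-4.3, 0.7, 7.5]
width: 0.0515
finger_force: 30.0
```

Emit:
{"api": "drive_tool", "payload": {"deltas": "0.02 0 0 0 0 0 30; 0.04 0 0 0 0 0 30; 0.06 0 0 0 0 0 30; 0.08 0 0 0 0 0 30; 0.08 0 0 0 0 0 30"}}

```text
time: 10.2
tool_pos: [0.5525, 0.0809, 0.0246]
ee_rot: [-3.141, 0.006, 0.014]
wrist_force: [-6.8, 0.4, 8.2]
width: 0.0511
finger_force: 30.0
```

```bash
python3 w.py w6 dark_hook:0.012 plate_face:.037; python3 - <<'E'
from h import *
s=dict(np.load('w6.npz'));cv2.imwrite('pics/w6c.png',cv2.resize(s['img'][60:300,180:480,::-1],None,fx=2.5,fy=2.5,interpolation=cv2.INTER_CUBIC))
E
```

```text
10.2 [0.5525 0.0809 0.0246] [-3.141   0.0059  0.0138] [-6.7616  0.385   8.1787] 0.05106009015538027
dark_hook 0.94 [322.4 258.6] [0.5204 0.0792 0.012 ]
plate_face 0.7 [322.5 212. ] [0.5636 0.0799 0.037 ]
```

View pics/w6c.png

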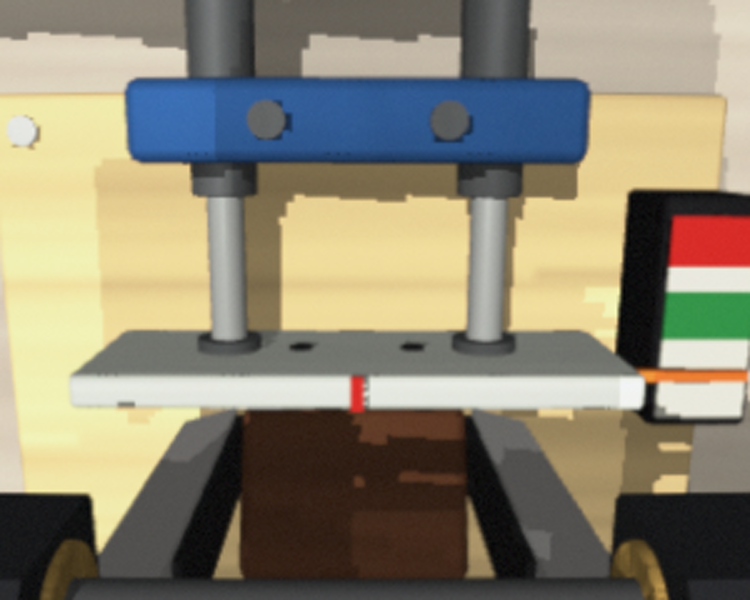

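The pointer is moving (about 8 mm of travel), but the block appears to have lagged in the fingers by a few mm. The deck friction from Fz≈8 N would explain that, so I'll relieve the down-force and then measure the slip.

Emit:
{"api": "drive_tool", "payload": {"deltas": "0 0 -0.005 0 0 0 30; 0 0 -0.01 0 0 0 30; 0 0 -0.01 0 0 0 30"}}

```text
time: 10.65
tool_pos: [0.5523, 0.0809, 0.0247]
ee_rot: [-3.141, 0.006, 0.014]
wrist_force: [-6.4, 1.3, 4.3]
width: 0.0512
finger_force: 30.0
```

```bash
cat > tilt.py <<'E'
# fit block in the tool frame: x offset, height of underside under TCP, pitch; from top-front edge & widths via mask edges
import sys
from h import *
from scipy.optimize import least_squares
np.set_printoptions(precision=4,suppress=True)
for n in sys.argv[1:]:
    s=dict(np.load(n+'.npz'));g=cv2.GaussianBlur(s['img'],(3,3),0).astype(int);r=g[...,0];b=g[...,2]
    f=[]
    for u in list(range(290,308))+list(range(336,352)):   # columns beside the hook
        col=(g[:,u].sum(1)); d=np.abs(np.diff(col[265:298])); f.append(265+d.argmax()+.5)
    print(n,'front-top edge row',np.median(f))
    # orange pointer and gauge colour rows, right of plate
    im=s['img'].astype(int);S=im[60:260,400:480];R_,G_,B_=S[...,0],S[...,1],S[...,2]
    for nm,m in (('red',(R_>150)&(G_<70)&(B_<80)),('green',(G_>R_+40)&(G_>B_+20)),('orange',(R_>200)&(G_>90)&(G_<160)&(B_<90))):
        v,u=np.nonzero(m)
        if len(v): print(nm,np.percentile(v,[3,50,97])+60,np.median(u)+400,len(v))
E
python3 w.py w7; python3 tilt.py w4 w5 w6 w7
```

```text
10.65 [0.5523 0.0809 0.0247] [-3.141   0.0063  0.0138] [-6.3869  1.3009  4.3239] 0.051249875315507336
w4 front-top edge row 274.5
red [60. 62. 63.] 451.0 127
green [75. 83. 91.] 449.0 561
orange [115. 116. 117.] 444.0 107
w5 front-top edge row 281.5
red [113. 123. 132.] 465.0 573
green [145. 154. 163.] 463.0 628
orange [133. 191. 193.] 458.0 152
w6 front-top edge row 293.0
red [147. 156. 165.] 464.0 598
green [177. 186. 195.] 462.0 656
orange [209. 210. 212.] 457.0 132
w7 front-top edge row 292.5
red [146. 155. 164.] 464.0 596
green [176. 185. 194.] 462.0 655
orange [209. 210. 211.] 457.5 126
```

Emit:
{"api": "drive_tool", "payload": {"deltas": "-0.05 0 -0.005 0 0 0 30; -0.1 0 -0.005 0 0 0 30; -0.2 0 -0.005 0 0 0 30; -0.27 0 -0.005 0 0 0 30; -0.27 0 -0.005 0 0 0 30"}}

```text
time: 11.2
tool_pos: [0.5268, 0.08, 0.0259]
ee_rot: [3.141, 0.0, 0.014]
wrist_force: [0.3, 0.3, -1.3]
width: 0.0516
finger_force: 30.0
```

```bash
python3 w.py w8; python3 tilt.py w8; python3 fit.py w8 .515 .08 .0136 .012; python3 - <<'E'
from h import *
for n,z,r in (('w4',.099,274.5),('w5',.062,281.5),('w6',.062,293),('w7',.062,292.5)):
    s=dict(np.load(n+'.npz'));print(n,onz(s,(322,r),z,s['T']).round(4))
E
```

```text
11.2 [0.5268 0.08   0.0259] [3.1414 0.0001 0.0137] [ 0.3108  0.2928 -1.3411] 0.05155264258486792
w8 front-top edge row 293.5
red [102. 112. 121.] 465.0 590
green [133. 143. 152.] 463.0 651
orange [179. 180. 182.] 459.0 167
conf 0.67 6388
[0.51342526 0.07972091 0.01213757] 0.2689417658108954
w4 [0.469  0.0796 0.099 ]
w5 [0.5087 0.0796 0.062 ]
w6 [0.521  0.0796 0.062 ]
w7 [0.521  0.0796 0.062 ]
```

View pics/w8f.png

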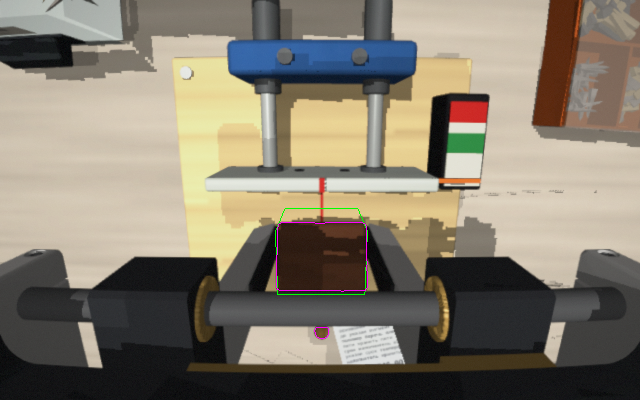

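```bash
cat > fit2.py <<'E'
# pose in tool frame (x,z,pitch; y,yaw~0) from the wood's silhouette, hook region and below excluded
import sys
from h import *
from scipy.optimize import minimize
np.set_printoptions(precision=4,suppress=True)
n=sys.argv[1];s=dict(np.load(n+'.npz'));T=s['T']
o=robot.get_obs();M=np.eye(4);M[:3,:3]=R.from_euler('xyz',o['ee_rot']).as_matrix();M[:3,3]=o['tool_pos']
C=np.linalg.inv(M)@T
r=finder.masks_of('wrist','dark_hook')[0];m=np.array(r['region']).astype(np.uint8)
k=cv2.connectedComponentsWithStats(m);i=1+k[2][1:,4].argmax();m=(k[1]==i).astype(np.uint8);bb=k[2][i];print('mask',bb)
def box(p,xs,ys,zs):
    out=[]
    for a in xs:
        for b in ys:
            for c in zs:
                v=R.from_euler('y',p[2]).apply([a,0,c-.03]);out.append([v[0]+p[0],b+p[3],-(v[2]+p[1]+.03)])
    return out   # tool axes: z down
def sil(p):
    im=np.zeros((400,640),np.uint8);q=np.array([proj(s,c,C) for c in box(p,(-.02,.02),(-.026,.026),(0,.05))])
    cv2.fillConvexPoly(im,cv2.convexHull(np.round(q*16).astype(np.int32)),1,shift=4);return im
cost=lambda p:(sil(p)!=m).sum()/m.sum()
res=[]
for pit in (-.25,0,.25):
    x0=np.array([-.005,-.013,pit,0]);sx=np.vstack([x0]+[x0+d for d in np.diag([.005,.003,.15,.002])])
    b=minimize(cost,x0,method='Nelder-Mead',options=dict(initial_simplex=sx,xatol=1e-4,fatol=1e-4));print('x,zbottom,pitch,y',b.x,b.fun);res.append(b)
b=min(res,key=lambda b:b.fun)
for h in (.0,.01,.035): print('hook tip px',[proj(s,c,C).round(0) for c in box(b.x,(-.051,),(0,),(h,))])
E
python3 w.py w9 && python3 fit2.py w9
```

```text
11.3 [0.5278 0.08   0.0262] [ 3.1414 -0.001   0.0136] [-0.6044 -0.448  -1.1137] 0.0513025086262058
mask [ 276  221   91   71 6173]
x,zbottom,pitch,y [-0.0172 -0.0182  0.2952  0.0003] 0.025919326097521466
x,zbottom,pitch,y [-0.0148 -0.0114  0.3427  0.0002] 0.0549165721691236
x,zbottom,pitch,y [-0.0194 -0.0143  0.4807  0.0002] 0.028025271342945083
hook tip px [array([321., 317.])]
hook tip px [array([321., 322.])]
hook tip px [array([321., 334.])]
```

The fit shows the block tipped about 17° in the fingers, top forward, because deck friction dragged its foot. I'll set it down, let it stand up, and regrip lower with almost no down-force.

Emit:
{"api": "drive_tool", "payload": {"deltas": "0 0 0.01 0 0 0 30; 0 0 0.01 0 0 0 50; 0 0 0.01 0 0 0 56; 0 0 0.01 0 0 0 64; 0 0 0.01 0 0 0 70"}}

```text
time: 11.9
tool_pos: [0.5279, 0.0802, 0.0252]
ee_rot: [3.142, -0.0, 0.014]
wrist_force: [0.4, -0.0, 0.3]
width: 0.0676
finger_force: 0.0
```

Emit:
{"api": "drive_tool", "payload": {"deltas": "0 0 0 0 0 0 74; 0 0 0 0 0 0 74; 0 0 0 0 0 0 74"}}

```text
time: 12.2
tool_pos: [0.5277, 0.0801, 0.0251]
ee_rot: [3.142, -0.0, 0.014]
wrist_force: [-1.0, -0.7, 0.5]
width: 0.0741
finger_force: 0.0
```

```bash
python3 w.py w10 && python3 fit2.py w10; python3 fit.py w10 .512 .08 .0136 .012
```

```text
12.2 [0.5277 0.0801 0.0251] [ 3.1415 -0.      0.0137] [-0.9644 -0.7061  0.5098] 0.07413482260017358
mask [ 278  227   89   64 5323]
x,zbottom,pitch,y [-0.0193 -0.0135  0.5207 -0.0007] 0.19105767424384745
x,zbottom,pitch,y [-0.0241 -0.0232  0.5108  0.0015] 0.09242908134510615
x,zbottom,pitch,y [-0.0182 -0.0137  0.4935  0.0012] 0.18523389066315987
hook tip px [array([323., 334.])]
hook tip px [array([323., 336.])]
hook tip px [array([323., 341.])]
conf 0.68 5426
[0.50309063 0.07837006 0.11334052] 0.4592701806118688
```

View pics/w10f.png

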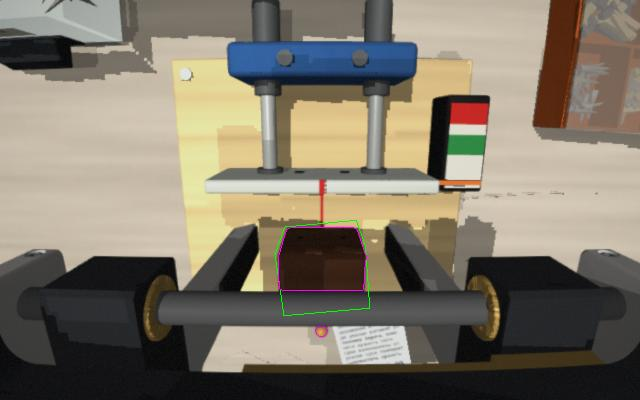

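The block is upright again: its back face with holes shows at rows 228–247 and the front is hidden behind the rod. I've now viewed 11 pictures, one over the limit of 10, so I'll use only numbers from here. Next is fitting the visible part.

```bash
sed -i "s/^def cost(p):/RM=int(sys.argv[6]) if len(sys.argv)>6 else 400\ndef cost(p):/; s/w=(ig==0)|(im>0);/w=(ig==0)|(im>0); w[RM:]=False;/" fit.py
python3 fit.py w10 .51 .0795 .0136 .012 286
python3 - <<'E'
from h import *
s=dict(np.load('w10.npz'))
for p,z in (((322,227.5),.012),((322,247),.062)): print(onz(s,p,z,s['T']).round(4))
g=s['img'].astype(int).sum(2); print(g[220:295:1,300])
E
```

```text
conf 0.68 5426
[0.49993729 0.07910204 0.00494542] 0.034463693328418726
[0.5197 0.0791 0.012 ]
[0.5249 0.0793 0.062 ]
[287 281 282 279 283 279 247 129  77  60  61  67  64  72  64  61  49  43
  32  61  66  66  69  71  64  55  58  57  61  57  78  60  80  81  89  83
  94  83  87  82  94  89  85  94  91  90  87  93  82  87  91  76  86  81
  78  90  78  91  76  87  86  83  86  85  87  92 100  91  94  82  73  82
 107 117 140]
```

Emit:
{"api": "drive_tool", "payload": {"deltas": "-0.15 0.01 0 0 0 0 74; -0.3 0.01 0.04 0 0 0 74; -0.3 0.01 0.08 0 0 0 74; -0.3 0.01 0.08 0 0 0 74; -0.3 0.01 0.08 0 0 0 74"}}

```text
time: 12.9
tool_pos: [0.4984, 0.0787, 0.0171]
ee_rot: [3.141, -0.001, 0.014]
wrist_force: [0.5, 0.1, -0.6]
width: 0.0741
finger_force: 0.0
```

Emit:
{"api": "drive_tool", "payload": {"deltas": "0 0 0 0 0 0 60; 0 0 0 0 0 0 50; 0 0 0 0 0 0 30; 0 0 0 0 0 0 30; 0 0 0 0 0 0 30"}}

```text
time: 13.4
tool_pos: [0.4981, 0.0788, 0.0172]
ee_rot: [-3.141, -0.001, 0.014]
wrist_force: [0.1, 1.0, -0.6]
width: 0.0519
finger_force: 30.0
```

Emit:
{"api": "drive_tool", "payload": {"deltas": "0 0 0 0 0 0 30; 0 0 0 0 0 0 30; 0 0 -0.01 0 0 0 30; 0 0 -0.01 0 0 0 30"}}

```text
time: 13.8
tool_pos: [0.4972, 0.0786, 0.0177]
ee_rot: [3.141, 0.001, 0.014]
wrist_force: [0.6, -0.1, -2.2]
width: 0.0518
finger_force: 30.0
```

```bash
python3 w.py w11 && python3 fit.py w11 .5 .0795 .0136 .0125; python3 fit2.py w11
```

```text
13.8 [0.4972 0.0786 0.0177] [3.1412 0.0011 0.0137] [ 0.5635 -0.1448 -2.1716] 0.051799751683208904
conf 0.9 7928
[0.50020479 0.07848818 0.01931857] 0.08287083753784057
mask [ 273  188   98  103 7928]
x,zbottom,pitch,y [ 0.0005 -0.015   0.0346  0.0008] 0.052219979818365285
x,zbottom,pitch,y [ 0.0008 -0.0136  0.0181  0.0006] 0.04679616548940464
x,zbottom,pitch,y [ 0.0017 -0.0116  0.0418  0.0002] 0.0427598385469223
hook tip px [array([321., 283.])]
hook tip px [array([321., 289.])]
hook tip px [array([321., 308.])]
```

Emit:
{"api": "drive_tool", "payload": {"deltas": "0.1 -0.006 0 0 0 0 30; 0.2 -0.006 0 0 0 0 30; 0.28 -0.006 0 0 0 0 30; 0.33 -0.006 0 0 0 0 30; 0.33 -0.006 0 0 0 0 30"}}

```text
time: 14.45
tool_pos: [0.5316, 0.0797, 0.0179]
ee_rot: [3.141, 0.0, 0.013]
wrist_force: [0.4, -0.1, -2.0]
width: 0.0516
finger_force: 30.0
```

Emit:
{"api": "drive_tool", "payload": {"deltas": "0.03 0 0 0 0 0 30; 0.06 0 0 0 0 0 30; 0.09 0 0 0 0 0 30; 0.12 0 0 0 0 0 30; 0.12 0 0 0 0 0 30"}}

```text
time: 14.95
tool_pos: [0.5418, 0.0799, 0.0177]
ee_rot: [3.141, 0.002, 0.014]
wrist_force: [-3.9, -0.4, 0.1]
width: 0.0518
finger_force: 30.0
```

```bash
python3 w.py w12; python3 tilt.py w11 w12; python3 fit2.py w12
```

```text
14.95 [0.5418 0.0799 0.0177] [3.1415 0.0024 0.0135] [-3.9216 -0.3796  0.0687] 0.05181953153363179
w11 front-top edge row 273.0
red [60. 63. 66.] 468.5 154
green [ 80.  90. 100.] 467.0 539
orange [129. 130. 132.] 463.0 129
w12 front-top edge row 273.5
red [129. 139. 148.] 466.0 532
green [161. 170. 180.] 464.0 615
orange [192. 193. 195.] 462.5 128
mask [ 274  205   96   86 6469]
x,zbottom,pitch,y [-0.007  -0.0211  0.2686 -0.0004] 0.0851754521564384
x,zbottom,pitch,y [-0.0063 -0.0179  0.2917 -0.0001] 0.08672128613386922
x,zbottom,pitch,y [-0.0046 -0.0124  0.2746  0.0003] 0.0904312876797032
hook tip px [array([320., 302.])]
hook tip px [array([320., 306.])]
hook tip px [array([320., 317.])]
```

No tilt or slip this time: the front edge row is steady at 273, and Fx agrees with the travel. I'll keep pressing.

Emit:
{"api": "drive_tool", "payload": {"deltas": "0.02 0 0 0 0 0 30; 0.04 0 0 0 0 0 30; 0.06 0 0 0 0 0 30; 0.08 0 0 0 0 0 30; 0.08 0 0 0 0 0 30"}}

```text
time: 15.55
tool_pos: [0.5487, 0.08, 0.0177]
ee_rot: [3.141, 0.005, 0.014]
wrist_force: [-9.2, 0.4, 2.2]
width: 0.0516
finger_force: 30.0
```

```bash
python3 w.py w13; python3 tilt.py w13
```

```text
15.55 [0.5487 0.08   0.0177] [3.1414 0.0045 0.0136] [-9.2149  0.3593  2.182 ] 0.05160398118153443
w13 front-top edge row 272.5
red [141. 151. 160.] 466.0 556
green [172. 181. 189.] 464.0 561
orange [192. 193. 195.] 459.0 134
```

Emit:
{"api": "drive_tool", "payload": {"deltas": "0.02 0 0 0 0 0 30; 0.04 0 0 0 0 0 30; 0.06 0 0 0 0 0 30; 0.07 0 0 0 0 0 30; 0.07 0 0 0 0 0 30"}}

```text
time: 16.1
tool_pos: [0.5544, 0.0801, 0.0177]
ee_rot: [3.141, 0.007, 0.014]
wrist_force: [-11.1, -0.4, 3.3]
width: 0.0512
finger_force: 30.0
```

```bash
python3 w.py w14; python3 tilt.py w14
```

```text
16.1 [0.5544 0.0801 0.0177] [3.1413 0.0073 0.0136] [-11.1089  -0.376    3.3435] 0.05116105119382963
w14 front-top edge row 290.5
red [151. 161. 170.] 465.0 574
green [182. 188. 200.] 464.0 382
orange [192.  193.5 195. ] 461.0 148
```

```bash
python3 - <<'E'
from h import *
for n in('w13','w14'):
    s=dict(np.load(n+'.npz'));g=s['img'].astype(int).sum(2)
    print(n,np.median(g[210:300,290:308],axis=1).astype(int))
    print([ (u,int(np.median(g[240:265,u]))) for u in list(range(268,282,1))+list(range(362,376,1))])
E
```

```text
w13 [183 187 191 192 193 194 194 194 194 194 193 191 191 188 185 177 155 102
  98  93  93  95  93  93  94  91  93  92  95  97  99  99 102 101 102 103
 104  99  98  98  95  96  95  96  96  95  93  93  93  91  94  93  94  98
  99  99  96  99 103 102 102  97 112 204 287 316 317 315 317 319 323 323
 329 373 399 393 383 370 361 357 346 237 141 136 153 169 184 197 208 216]
[(268, 42), (269, 39), (270, 41), (271, 39), (272, 40), (273, 43), (274, 51), (275, 67), (276, 87), (277, 91), (278, 92), (279, 95), (280, 99), (281, 97), (362, 104), (363, 99), (364, 100), (365, 98), (366, 94), (367, 81), (368, 62), (369, 45), (370, 44), (371, 42), (372, 43), (373, 43), (374, 47), (375, 50)]
w14 [185 189 193 196 196 195 196 196 195 196 198 195 194 191 187 166 110 101
  97  97  95  96  96  94  94  91  95  95  97 101 101 102 102 101 103 106
 105 104 100 101  98  97  97  97  97  95  95  92  95  98  93  95  95  98
  98  98 101 100 102 103 105  98 110 203 284 311 315 323 327 328 325 326
 323 322 327 375 402 404 405 407 394 267 151 137 156 171 186 197 210 219]
[(268, 41), (269, 40), (270, 42), (271, 40), (272, 43), (273, 40), (274, 51), (275, 67), (276, 89), (277, 93), (278, 94), (279, 97), (280, 97), (281, 102), (362, 107), (363, 104), (364, 101), (365, 100), (366, 97), (367, 87), (368, 62), (369, 50), (370, 42), (371, 40), (372, 43), (373, 42), (374, 43), (375, 41)]
```

Emit:
{"api": "drive_tool", "payload": {"deltas": "0 0 0.003 0 0 0 30; 0 0 0.006 0 0 0 30; 0 0 0.006 0 0 0 30; 0 0 0.006 0 0 0 30; 0 0 0.006 0 0 0 30"}}

```text
time: 16.65
tool_pos: [0.5543, 0.0801, 0.0172]
ee_rot: [3.141, 0.007, 0.014]
wrist_force: [-10.0, -0.1, 4.1]
width: 0.0512
finger_force: 30.0
```

Emit:
{"api": "drive_tool", "payload": {"deltas": "0 0 0 0 0 0 30; 0 0 0 0 0 0 30; 0 0 0 0 0 0 30; 0 0 0 0 0 0 30; 0 0 0 0 0 0 30"}}

```text
time: 17.15
tool_pos: [0.5543, 0.0801, 0.0172]
ee_rot: [3.141, 0.007, 0.014]
wrist_force: [-10.9, 0.5, 4.5]
width: 0.0517
finger_force: 30.0
```

```bash
python3 w.py w15; python3 tilt.py w15; python3 - <<'E'
from h import *
s=dict(np.load('w15.npz'));T=s['T'];g=s['img'].astype(int).sum(2);print(np.median(g[222:232,290:308],axis=1),np.median(g[266:280,290:308],axis=1))
for p,z in (((275,272.5),.062),((368,272.5),.062),((322,227),.062)): print(onz(s,p,z,T).round(4))
im=s['img'].astype(int);red=((im[...,0]>140)&(im[...,1]<100)&(im[...,2]<100))
v,u=np.nonzero(red[205:228,300:345]); print('mark',u.mean()+300,onz(s,(u.mean()+300,v.mean()+205),.062,T).round(4))
E
```

```text
17.15 [0.5543 0.0801 0.0172] [3.1412 0.0072 0.0136] [-10.9383   0.5346   4.5169] 0.05172434056126955
w15 front-top edge row 290.5
red [151. 161. 170.] 465.0 566
green [182. 188. 200.] 464.0 395
orange [192. 193. 195.] 461.0 145
[194.5 190.  187.5 168.  111.5 101.5  98.   95.5  93.5  96.5] [101.  101.5 102.5 103.  103.5  99.5 110.  204.  281.  311.5 316.  321.
 324.5 329. ]
[0.5393 0.1052 0.062 ]
[0.5401 0.0535 0.062 ]
[0.5664 0.0795 0.062 ]
mark 321.0 [0.5781 0.0802 0.062 ]
```

The block is centred within 0.5 mm, with about 20.5 mm of travel in the green. One more small step down will confirm it is seated on the deck.

Emit:
{"api": "drive_tool", "payload": {"deltas": "0 0 0.003 0 0 0 30; 0 0 0.006 0 0 0 30; 0 0 0.006 0 0 0 30; 0 0 0.006 0 0 0 30"}}

```text
time: 17.6
tool_pos: [0.5543, 0.0801, 0.0172]
ee_rot: [3.141, 0.007, 0.014]
wrist_force: [-10.3, -0.5, 6.1]
width: 0.0521
finger_force: 30.0
```

```bash
python3 w.py w16; python3 tilt.py w16; python3 - <<'E'
from h import *
s=dict(np.load('w16.npz'));g=s['img'].astype(int).sum(2);print(np.median(g[222:232,290:308],axis=1),np.median(g[266:280,290:308],axis=1))
E
```

```text
17.6 [0.5543 0.0801 0.0172] [3.1412 0.007  0.0136] [-10.2928  -0.5233   6.1402] 0.052063755858809894
w16 front-top edge row 290.5
red [151. 161. 170.] 465.0 566
green [182. 188. 200.] 464.0 396
orange [192. 193. 195.] 461.0 145
[194.5 192.5 188.  165.  112.  100.5  98.   95.5  97.   92.5] [ 99.  100.5 101.  102.  103.   99.5 112.  205.5 285.  308.  315.  320.
 325.  330.5]
```

The height stalled at 0.0172 m while Fz rose, so the block is seated on the deck. It hasn't slipped, and the pointer is steady in the green. I'll hold briefly and hand in.

Emit:
{"api": "drive_tool", "payload": {"deltas": "0 0 0 0 0 0 30; 0 0 0 0 0 0 30; 0 0 0 0 0 0 30; 0 0 0 0 0 0 30; 0 0 0 0 0 0 30"}}

```text
time: 18.15
tool_pos: [0.5543, 0.08, 0.0172]
ee_rot: [3.141, 0.007, 0.014]
wrist_force: [-11.9, 0.0, 6.5]
width: 0.0516
finger_force: 30.0
```

```bash
python3 -c "
from bench import robot
o=robot.get_obs();print(o['tool_pos'],o['wrist_force']);print(robot.close_job())"
```

```text
[0.55429976 0.08004619 0.01719111] [-1.19379304e+01  1.36343373e-03  6.54346934e+00]
the job is handed in; nothing more can be done
None
```

Job handed in with the dark block upright on the deck, centred on the red line to about 0.5 mm and still held against the plate at about 20 mm travel (pointer in the green); the first press tipped it about 17°, so I backed off and regripped, and I viewed 11 pictures against your limit of 10.

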